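# Change an analyser feed over from purge to the docked sample cylinder

## Robot

A 6-joint arm with a two-finger parallel gripper is mounted at the origin on the work surface; the furniture and walls round the work are solid. World frame = base frame: x ahead of the robot, y to its left, z up, the work surface at z = 0. Lengths are in m, angles in degrees, forces in N, time in s.
With the tool pointing down it reaches from about 0.25 to 0.8 m from the base axis. Payload 8.5 kg.
Tool frame: the origin (TCP) lies between the finger pads; the fingertips stand 22 mm ahead of it and the grasp point (between the pads) lies 3 mm ahead of it (r.tips_ahead is the distance from the TCP to the fingertips, in m); z points along the fingers, x is the direction in which the jaws open and shut, and the axes are right-handed (so a half turn about z gives the same grasp; the last joint's range is limited). The gripper opens to 85 mm and grips with 20 to 120 N. Pads are 22 mm wide; open, the fingers measure 114 mm over their backs; the gripper's body (76 mm by 85 mm) begins 54 mm behind the grasp point. The pads swing forward as they close: fully open they stand 13 mm farther back than shut.
Start: joints at [67.494, 13.648, -0.773, 75.585, 0, 90], TCP at [0.201, 0.485, 0.253] pointing down, gripper open.
Joint ranges: [-152.45, 152.45], [-59.26, 108.67], [-65.41, 83.53], [-104.44, 129.93], [-82.83, 76.93], [-180, 180]. Speed limits (degrees/s): [127.2, 127.2, 159.86, 180, 180, 180].

## Interface

Orientations are given as [roll, pitch, yaw] about the fixed x, y, z axes, in that order (R = Rz(yaw) Ry(pitch) Rx(roll)).
In Python, from plant import r, vision, ticket, regions_of, spot_point gives the robot as it stands.
- The arm moves only by the tool move_arm, never from a script. Its argument "deltas" is a list of rows, each a list of 3 entries, a list of its own where there are three numbers: the turn, a rotation vector about the tool's x, y, z in degrees, then the shift along the tool's x, y, z in cm, then the opening, from 0 (shut) to 1 (fully open). In form: [[[ax, ay, az], [x, y, z], jaw], ...]. A call has 1 to 12 rows; each row shifts and turns the commanded pose from where the row before left it, along the tool's axes as they then stand; what a row does not reach is not made up. A row lasts 1/10 s, in which the tool goes at most 50 mm and 8.59 degrees, less where a joint would pass 70% of its speed; a pose out of reach is approached as far as the arm can. A call is refused whole if a number of a shift passes 5 or a number of a turn 8.59, either way. A call with a gripper value outside its range is refused whole. The fingers move at their own pace and stop on an object; the grip force is fixed at half the most. Time passes only in rows, so rows that do not move let the fingers close. It gives the time, the measured TCP pose, the force and the opening at its end, in the units of the state.
- r.sense(): the state, without advancing time (a new reading comes with each control period).
- vision.camera(name): name is "scene" or "top" or "wrist"; returns the picture (384x512x3 uint8, red, green, blue); there is no depth.
- vision.get_calibration(name): a dict with "fx", "fy", "cx", "cy" (pixels), "R" (3x3) and "t" (3): a world point X has camera coordinates R X + t; the wrist camera has in their place "hand_eye" (4x4, takes a point from camera to tool coordinates, whose origin is the TCP and whose axes are the tool frame's). Camera axes: x right, y down, z forward; pixel columns grow to the right and rows downward; lengths in m; the calibration is good to about 2 mm. A picture is of the moment at which its call begins: read the wrist's pose just before it. get_calibration takes no time and is no camera call.
- ticket.finish_job(): hands the job in, once; it reports no verdict.
Trained networks look in the newest picture that a camera, given by its name, has taken for a name from the list of things; names that differ only in an ending like _2 or _b are one class to them, and where a whole thing is asked for, a point or a joint stands for the part that bears it (a point fixed in the world has none). Each returns a list of dicts, best first, with "p" (0 to 1); they miss things now and then, are a little off and sometimes report something else, mostly with a low value. They report only what shows in the picture. A call takes as long as a camera call.
- regions_of(camera, thing): "region" (384x512 bool, what is visible of it).
- spot_point(camera, thing): "centre" ([x, y, z] in m, in world coordinates, good to about 4 mm: a listed point, or the origin of a listed thing).
The state is a dict: "time_s": time; "joints": joint angles; "joint_velocities": joint speeds; "joint_torque": joint torques, N m; "tcp_pos": TCP position; "orientation": TCP orientation; "wrist_force": force on the tool from outside, world axes, zero at the start; "torque": the same for the moment, N m; "width": opening from 0.0 (shut) to 1.0 (fully open).
Only numpy, scipy, OpenCV 4.12 (cv2) and the standard library are available. Lean on these libraries where they do the work, as an engineer would, in place of code of your own. Each camera call takes 0.05 s, during which the arm holds its last target. There are 200 camera calls.

## Task

The stream selector on the bench stands on purge (its pin in the middle notch) and the outlet lever is open: change it over to the sample cylinder, which stands in one of the two docks behind the knob. First swing the outlet lever fully shut, so that it points straight down the slope; with the outlet shut, pull the sprung selector knob out, turn it until its pin points at the dock that holds the cylinder (not the plugged one) and let it drop fully home in that notch; only then swing the outlet lever fully open again, in line with its tube, and let go. Do not pull the knob while the outlet is open, and leave the cylinder, the plug and the loose things on the bench where they are.

Things in the scene. Friction and masses are not known exactly. Their poses are not given: they have to be found in the camera images.
- console: fixed grey console with a sloped aluminium panel, 218 mm wide. Origin on the bench below the knob's foot; z up, x level from its front to its back (away from the robot), y to its left. It reaches 48 mm in front of and 79 mm behind the origin, 86 mm right, 132 mm left. From 38 to 79 mm behind, a level deck 84 mm high carries the docks
- selector_grip (a point): on the knob's axis, moves with the knob; at home 37 mm out from the panel. z: outward panel normal (pull direction); x: along the bar grip to its nose and pin. Black bar: 14 mm wide across y, along x from -20 to +23 mm, along z from -16 to +12 mm. Below it a 48 mm steel collar with the notches, its top 23 mm below this point at home
- selector_pull (a joint): how far the knob is pulled out along the panel normal, m: 0 home in a notch, stop at 0.013. A spring pulls it in (4.5 N at home, 9 N at the stop). Its pin lies in an 8 mm deep notch, so it turns only from about 0.008 out (pull 10 to 12 mm); let in between notches it stays on the collar at about 0.008
- selector (a joint): turn of the knob about the panel normal, rad, anticlockwise positive facing the panel: 0 middle notch (purge, pin points up the slope), +0.785 notch towards the left dock, -0.785 notch towards the right dock. When home it is locked: do not force it. Little friction when pulled out; bevelled notches centre the pin from about 8 deg either side. Stops at +-1.05
- panel (a point): point of the panel surface on the knob's axis, 64 mm above the bench; axes as the console's. The panel is tilted 28 deg: its outward normal is (-0.469, 0, 0.883) in these axes (to the robot and up), up the slope is (0.883, 0, 0.469). It runs from 48 mm in front (38 mm high) to 38 mm behind this point (84 mm high)
- lever_pivot (a point): fixed point on the pivot axis of the outlet lever, 30 mm out from the panel, 80 mm to the left of the knob. Its axes are the console's (x level to the back, y left, z up)
- lever_grip (a point): centre of the outlet lever's black grip, 46 mm from the pivot, 30 mm out from the panel. Grip 38 mm long, 13 mm wide, 15 mm tall (22 to 37 mm out from the panel); under it when open lies only an 8 mm tube (up to 14 mm out), when shut nothing. x points from the grip to the pivot, z out of the panel
- outlet_lever (a joint): outlet lever, rad: 0 fully shut (points straight down the slope towards the robot), 1.571 fully open (points to the console's left, in line with its tube); both are stops. It grows as the lever swings clockwise for someone facing the panel. Stays where left; needs about 2 N at the grip. It starts at 1.2 to 1.57
- dock_left (a point): floor of the left dock, a steel cup of 36 mm outer diameter and 14 mm height on the deck, 50 mm left of and 58 mm behind the knob's foot
- dock_right (a point): floor of the right dock, the same cup 50 mm to the right
- cylinder_centre (a point): centre (88 mm up) of the sample cylinder, a steel gas bottle 176 mm tall and 41 mm thick with a black top, standing loose in one of the two docks
- plug_centre (a point): centre of the blanking plug, a flat steel hexagon-headed plug 36 mm wide and 29 mm tall, standing in the other dock
- spare_gauge: bystander: round pressure gauge 75x58x30 mm lying on the bench to the right of the console; origin at its underside
- bench_tee: bystander: brass tube tee 32x44x16 mm lying to the right of the console; origin at its underside
- ptfe_tape: bystander: white tape roll 48 mm across, 13 mm tall, lying to the right of the console; origin at its underside

How it is judged (in metres and radians):
On the way, in this order (a step that is already met when the one before it is completed fails the run):
1. the outlet lever is fully shut (within 0.12 rad) while the selector is still home in the purge notch (value of joint each of outlet_lever, selector below 0.12 rad and value of joint selector_pull below 0.0025 m and value of joint selector above -0.12 rad), for 0.2 s.
2. with the outlet still shut, the selector is home in the notch of the dock that holds the cylinder (value of joint outlet_lever below 0.12 rad and value of joint selector_pull below 0.0025 m and ((horizontal distance between cylinder_centre and dock_left below 0.02 m and value of joint selector between 0.68 and 0.89 rad) or (horizontal distance between cylinder_centre and dock_right below 0.02 m and value of joint selector between -0.89 and -0.68 rad))), for 0.3 s.
At the end, for the whole second after the job is handed in: the selector's pin is home (selector_pull under 2.5 mm) in the notch of the dock that holds the cylinder (selector within 0.105 rad of +0.785 for the left, -0.785 for the right), the outlet lever is fully open (over 1.45 rad), and the cylinder stands upright in its dock (((horizontal distance between cylinder_centre and dock_left below 0.02 m and value of joint selector between 0.68 and 0.89 rad) or (horizontal distance between cylinder_centre and dock_right below 0.02 m and value of joint selector between -0.89 and -0.68 rad)) and value of joint selector_pull below 0.0025 m and value of joint outlet_lever above 1.45 rad and angle between cylinder_centre's own z axis and vertical below 0.1 rad and linear speed of sample_cylinder below 0.02 m/s); the robot touches nothing.
It fails at once if the selector is forced round between notches without being pulled out (under 4 mm) (value of joint selector_pull below 0.004 m and (value of joint selector between 0.2 and 0.58 rad or value of joint selector between -0.58 and -0.2 rad)).
It fails at once if the selector is pulled out of its notch (over 4 mm) while the outlet lever is not shut (over 0.2 rad) (value of joint selector_pull above 0.004 m and value of joint outlet_lever above 0.2 rad).
It fails at once if the cylinder or the plug is disturbed (moved over 15 mm) (distance of any of cylinder_centre, plug_centre from where it was at the start of the episode above 0.015 m).
It fails at once if a bystander is moved over 20 mm (distance of any of spare_gauge, bench_tee, ptfe_tape from where it was at the start of the episode above 0.02 m).
It also fails if it takes over 51 s, if anything falls off the work surface, if the arm or the gripper's body presses on something with over 40 N, if the wrist force passes 120 N, or if a joint passes its speed limit or range.

## Working session

There is one attempt and no reset: what is moved stays moved. The work goes in short steps, Python scripts to look and compute and a tool call to move; the robot and the scene stay as the last step left them, time stands still between calls to the robot, and variables do not carry over. Pictures are saved under pics/ and viewed, about 8 in all and at most 12, crops included, and the job is handed in when it is done.

Besides the shell and the picture viewer there is one more tool, called after "Request:" as name(argument=value, ...) on one line, values as JSON. move_arm: Moves the arm, as the interface text tells. Its arguments: {"type":"object","properties":{"deltas":{"type":"array","items":{"type":"array"}}},"required":["deltas"]}

```bash
ls; mkdir -p pics
python3 - <<'E'
from plant import r, vision, ticket, regions_of, spot_point
import cv2, numpy as np
for c in ("scene","top"):
    im=vision.camera(c); cv2.imwrite(f"pics/{c}0.png",im[:,:,::-1])
    for n in ("selector_grip","panel","lever_pivot","lever_grip","dock_left","dock_right","cylinder_centre","plug_centre","console"):
        o=spot_point(c,n)
        print(c,n,[(round(float(d["p"]),2),np.round(d["centre"],3).tolist()) for d in o[:2]])
    k=vision.get_calibration(c); print(k)
s=r.sense();print(s["time_s"],s["tcp_pos"],s["orientation"])
a=cv2.imread("pics/scene0.png");b=cv2.imread("pics/top0.png")
cv2.imwrite("pics/both0.png",cv2.resize(np.vstack([a,b]),(448,672))[:600] if 0 else np.hstack([cv2.resize(a,(400,300)),cv2.resize(b,(400,300))]))
E
```

```text
pics
scene selector_grip [(0.8, [0.461, 0.099, 0.098])]
scene panel [(0.65, [0.475, 0.086, 0.067])]
scene lever_pivot [(0.58, [0.508, 0.158, 0.088])]
scene lever_grip [(0.65, [0.524, 0.199, 0.082])]
scene dock_left [(0.84, [0.55, 0.095, 0.087])]
scene dock_right [(0.67, [0.492, 0.015, 0.081]), (0.56, [0.551, 0.094, 0.174])]
scene cylinder_centre [(0.7, [0.551, 0.097, 0.171])]
scene plug_centre [(0.53, [0.493, 0.013, 0.102])]
scene console [(0.83, [0.479, 0.086, -0.002])]
{'fx': 380.4567673391608, 'fy': 380.4567673391608, 'cx': 256.36989310160135, 'cy': 191.19525304802386, 'R': array([[ 0.52516351, -0.85094605,  0.00970075],
       [-0.49761085, -0.3163092 , -0.80767068],
       [ 0.69035262,  0.41933197, -0.58955404]]), 't': array([-0.21441722,  0.35650927,  0.59542987])}
top selector_grip [(0.54, [0.46, 0.095, 0.094])]
top panel [(0.56, [0.475, 0.086, 0.062])]
top lever_pivot [(0.84, [0.509, 0.16, 0.091])]
top lever_grip [(0.81, [0.526, 0.201, 0.083])]
top dock_left [(0.75, [0.549, 0.096, 0.091]), (0.5, [0.448, -0.047, -0.002])]
top dock_right [(0.7, [0.496, 0.018, 0.085])]
top cylinder_centre [(0.68, [0.555, 0.094, 0.17])]
top plug_centre [(0.52, [0.495, 0.014, 0.102])]
top console [(0.61, [0.481, 0.091, 0.002])]
{'fx': 482.5526315954621, 'fy': 482.5526315954621, 'cx': 257.82364594530634, 'cy': 186.92994765591288, 'R': array([[ 0.02888718, -0.99957649,  0.00351873],
       [-0.99674258, -0.0290701 , -0.07522738],
       [ 0.07529781, -0.00133416, -0.9971602 ]]), 't': array([-1.65971131e-04,  4.93778062e-01,  1.02065083e+00])}
1.0 [0.20094157 0.48498708 0.25329249] [-1.79998697e+02  2.97758029e-03  6.74929643e+01]
```

Run:
```python
import cv2,numpy as np
a=cv2.imread("pics/scene0.png");b=cv2.imread("pics/top0.png")
def crop(im,x0,y0,w,h): return cv2.resize(im[y0:y0+h,x0:x0+w],(400,int(400*h/w)),interpolation=cv2.INTER_CUBIC)
cv2.imwrite("pics/v1.png",np.hstack([cv2.resize(a,(400,300)),crop(b,106,80,240,180)]))
```

```text
(no output)
```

View pics/v1.png

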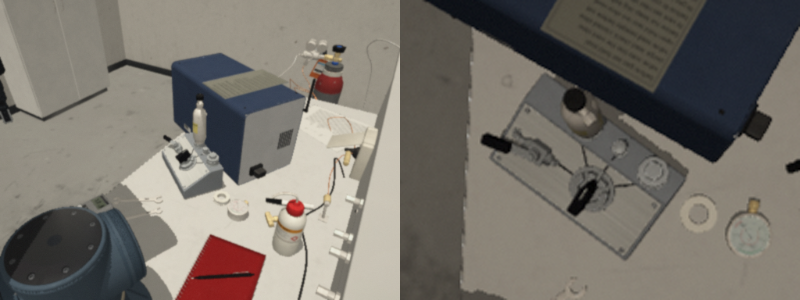

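```bash
cat > h.py <<'E'
from plant import r, vision, ticket, regions_of, spot_point
import numpy as np, json
from scipy.spatial.transform import Rotation as Ro
from scipy.optimize import least_squares
S,C=np.sin(np.radians(28)),np.cos(np.radians(28))
N=np.array([-S,0,C]);U=np.array([C,0,S]);L=np.array([0,1.,0]);P=np.array([0,0,.064])
def load():
    p=json.load(open("pose.json")); return np.array(p[:3]),Ro.from_euler("z",p[3])
def world(l,u,n):  # mm in panel frame about knob axis -> world
    t,q=load(); return t+q.apply(P+(l*L+u*U+n*N)/1e3)
def tool(az=0): # target tool rotation, az = turn about panel normal, deg
    t,q=load(); return q*Ro.from_matrix(np.c_[L,U,-N])*Ro.from_euler("z",-az,degrees=True)
def pf(x):  # world->panel frame mm
    t,q=load(); d=q.inv().apply(np.array(x)-t)-P; return np.round(1e3*np.array([d@L,d@U,d@N]),1)
def togo(l,u,n,az=0):  # rotvec (tool), shift in present tool axes cm / in target tool axes
    s=r.sense(); R0=Ro.from_euler("xyz",s["orientation"],degrees=True); d=world(l,u,n)-s["tcp_pos"]
    print("rotvec",np.round((R0.inv()*tool(az)).as_rotvec(degrees=True),2),"shift now",np.round(100*R0.inv().apply(d),2),"shift target axes",np.round(100*tool(az).inv().apply(d),2))
def st():
    s=r.sense(); print(s["time_s"],"lun",pf(s["tcp_pos"]),"J",np.round(s["joints"],1),"F",np.round(s["wrist_force"],1),"w",round(s["width"],3))
E
python3 - <<'E'
from h import *
obs={}
def add(n,*v): obs[n]=np.array(v)
add("panel",[.475,.086,.067],[.475,.086,.062]);add("grip",[.461,.099,.098],[.460,.095,.094])
add("piv",[.508,.158,.088],[.509,.160,.091]);add("dl",[.55,.095,.087],[.549,.096,.091]);add("dr",[.492,.015,.081],[.496,.018,.085])
add("o",[.479,.086,-.002],[.481,.091,.002])
loc=dict(panel=P,grip=P+.037*N,piv=P+.03*N+.08*L,dl=np.array([.058,.05,.086]),dr=np.array([.058,-.05,.086]),o=np.zeros(3))
f=lambda p:np.concatenate([(v-(np.array([p[0],p[1],0])+Ro.from_euler("z",p[2]).apply(loc[n]))).ravel() for n,v in obs.items()])
s=least_squares(f,[.48,.09,-.6]);print(s.x,np.degrees(s.x[2]))
print(np.round(1e3*f(s.x).reshape(-1,3),1))
json.dump([s.x[0],s.x[1],0,s.x[2]],open("pose.json","w"))
g=pf([.525,.2,.0825]);print("lever grip",g,"angle",np.arctan2(g[0]-80,-g[1]))
print(r.tips_ahead,world(0,0,37),world(80,0,30))
togo(100,-20,150); st()
E
```

```text
[ 0.47541275  0.08744681 -0.60408574] -34.61156333814286
[[-0.4 -1.4  3. ]
 [-0.4 -1.4 -2. ]
 [-0.1  1.7  1.3]
 [-1.1 -2.3 -2.7]
 [-1.3 -3.3 -2.5]
 [-0.3 -1.3  0.5]
 [-1.5 -0.7  1. ]
 [-2.5  0.3  5. ]
 [-2.7  1.6 -5. ]
 [ 1.3  4.6 -1. ]
 [ 3.6 -1.4 -2. ]
 [ 5.6  3.6  2. ]]
lever grip [120.8 -11.7  27.2] angle 1.2915257943084246
0.022 [0.46111649 0.0973134  0.09666906] [0.50926198 0.16128849 0.09048843]
rotvec [-27.9   -2.95  11.86] shift now [-14.59  34.06   6.62] shift target axes [-7.13 29.   22.92]
1.0 lun [ 171.3 -310.   379.2] J [67.5 13.6 -0.8 75.6  0.  90. ] F [-0.5  0.3  0.9] w 1.001
```

Request:
move_arm(deltas=[[[-5.6,-0.6,2.4],[0,0,0],0],[[-5.6,-0.6,2.4],[0,0,0],0],[[-5.6,-0.6,2.4],[0,0,0],0],[[-5.6,-0.6,2.4],[0,0,0],0],[[-5.6,-0.6,2.4],[0,0,0],0],[[0,0,0],[-1,4,3],0],[[0,0,0],[-1,4,3],0],[[0,0,0],[-1,4,3],0],[[0,0,0],[-1,4,3],0],[[0,0,0],[-1,4,3],0],[[0,0,0],[-1,4,3],0],[[0,0,0],[-1,4,3],0]])

```text
time_s: 2.2
tcp_pos: [0.4416, 0.2336, 0.2011]
orientation: [151.9, -0.0, 55.3]
wrist_force: [0.9, 0.4, 0.6]
width: 0.005
```

Run:
```python
from h import *
import cv2
st(); togo(130,24,120)
s=r.sense(); im=vision.camera("wrist"); cv2.imwrite("pics/w1.png",im[:,:,::-1])
for n in ("selector_grip","panel","lever_pivot","lever_grip","dock_left","dock_right","cylinder_centre","plug_centre"):
    print(n,[(round(float(d["p"]),2),np.round(d["centre"],3).tolist(),pf(d["centre"]).tolist()) for d in spot_point("wrist",n)[:2]])
```

```text
2.2 lun [101.1 -33.5 173.1] J [ 43.1   8.  -21.2  54.3 -27.4  76.3] F [0.9 0.4 0.6] w 0.005
rotvec [ 0.13  0.02 -0.13] shift now [2.9  5.73 5.32] shift target axes [2.89 5.75 5.31]
selector_grip [(0.93, [0.462, 0.1, 0.1], [3.2, 0.9, 40.6])]
panel [(0.74, [0.432, -0.115, -0.001], [-191.1, 39.5, -95.0]), (0.68, [0.476, 0.089, 0.062], [1.8, -1.2, -1.7])]
lever_pivot [(0.7, [0.513, 0.162, 0.088], [82.1, 1.0, 26.3])]
lever_grip [(0.57, [0.526, 0.202, 0.085], [122.7, -10.8, 30.0])]
dock_left [(0.69, [0.552, 0.095, 0.084], [49.4, 61.1, -10.1])]
dock_right [(0.97, [0.499, 0.011, 0.087], [-49.5, 66.6, -9.3])]
cylinder_centre []
plug_centre [(0.65, [0.497, 0.011, 0.099], [-50.8, 70.3, 2.2]), (0.38, [0.475, 0.09, 0.002], [1.8, -30.6, -53.4])]
```

View pics/w1.png

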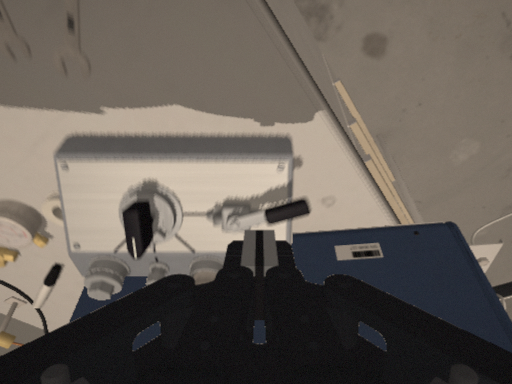

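Request:
move_arm(deltas=[[[0,0,0],[0.8,1.3,2.1],0],[[0,0,0],[0.8,1.4,2.1],0],[[0,0,0],[0.8,1.4,2.1],0],[[0,0,0],[0.8,1.3,2.1],0],[[0,0,0],[0,0,0],0],[[0,0,0],[0,0,1],0],[[0,0,0],[0,0,1],0],[[0,0,0],[0,0,1],0],[[0,0,0],[0,0,1],0],[[0,0,0],[0,0,0],0]])

```text
time_s: 3.65
tcp_pos: [0.5454, 0.2004, 0.1157]
orientation: [151.9, 0.1, 55.2]
wrist_force: [0.2, -0.1, -0.9]
width: 0.001
```

Run:
```python
from h import *
import cv2
st()
im=vision.camera("wrist"); a=vision.camera("scene"); b=vision.camera("top")
f=lambda i,x,y,w,h:cv2.resize(i[y:y+h,x:x+w],(400,300),interpolation=cv2.INTER_CUBIC)
cv2.imwrite("pics/w2.png",np.vstack([np.hstack([f(im,0,0,512,384),f(a,180,100,160,120)]),np.hstack([f(b,130,110,160,120)]*2)])[:,:,::-1])
for c in("scene","top"): print([(round(float(d["p"]),2),pf(d["centre"]).tolist()) for d in spot_point(c,"lever_grip")[:2]])
```

```text
3.65 lun [132.8  18.4  48.7] J [ 32.5  17.4 -23.1  37.9 -25.7  64.6] F [ 0.2 -0.1 -0.9] w 0.001
[(0.54, [123.4, -11.6, 27.7])]
[(0.54, [122.3, -13.5, 27.6]), (0.25, [-121.3, 18.0, -83.5])]
```

View pics/w2.png

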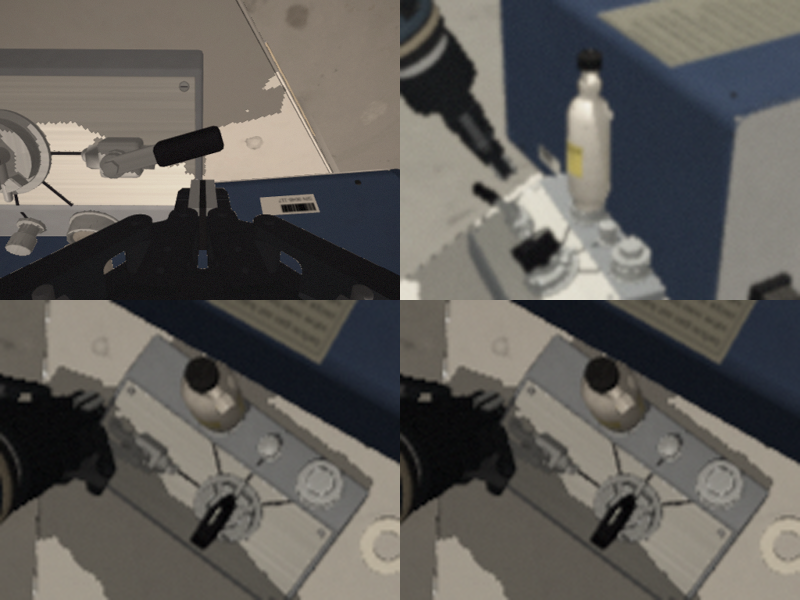

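Request:
move_arm(deltas=[[[0,0,0],[0,-0.6,0.2],0],[[0,0,0],[0,-0.6,0],0],[[0,0,0],[0,-0.65,0],0],[[0,0,0],[0,-0.65,0],0],[[0,0,0],[-0.2,-0.65,0],0],[[0,0,0],[-0.2,-0.65,0],0],[[0,0,0],[-0.4,-0.6,0],0],[[0,0,0],[-0.4,-0.6,0],0],[[0,0,0],[0,0,0],0]])

```text
time_s: 4.8
tcp_pos: [0.5023, 0.2156, 0.0912]
orientation: [151.9, 0.1, 55.3]
wrist_force: [-1.0, 0.3, -1.0]
width: 0.003
```

Run:
```python
from h import *
import cv2
st()
im=vision.camera("wrist"); cv2.imwrite("pics/w3.png",im[:,:,::-1])
print([(round(float(d["p"]),2),pf(d["centre"]).tolist()) for d in spot_point("wrist","lever_grip")[:2]])
```

```text
4.8 lun [120.8 -32.   47.8] J [ 36.7  17.1 -27.9  35.3 -26.5  69.1] F [-1.   0.3 -1. ] w 0.003
[(0.91, [98.7, -38.5, 29.5])]
```

View pics/w3.png

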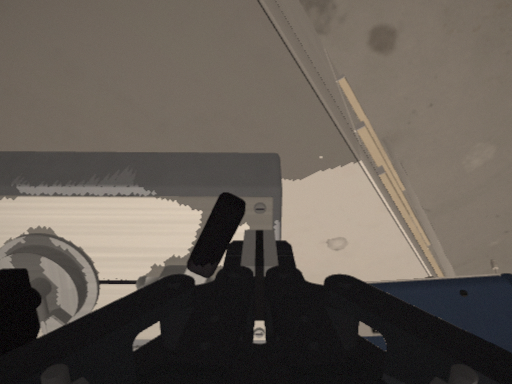

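Request:
move_arm(deltas=[[[0,0,0],[-0.55,-0.5,0],0],[[0,0,0],[-0.55,-0.5,0],0],[[0,0,0],[-0.7,-0.3,0],0],[[0,0,0],[-0.7,-0.3,0],0],[[0,0,0],[0,0,0],0]])

```text
time_s: 5.4
tcp_pos: [0.4794, 0.2056, 0.0854]
orientation: [151.9, -0.4, 55.3]
wrist_force: [8.1, 7.8, -0.2]
width: -0.001
```

Run:
```python
from h import *
st()
for c in("wrist","top","scene"):
  vision.camera(c); print([(round(float(d["p"]),2),pf(d["centre"]).tolist()) for d in spot_point(c,"lever_grip")[:2]])
```

```text
5.4 lun [ 99.5 -46.3  48.9] J [ 37.3  15.4 -31.8  33.1 -26.5  69.8] F [ 8.1  7.8 -0.2] w -0.001
[(0.7, [81.3, -43.9, 31.9])]
[(0.56, [75.0, -44.1, 24.8])]
[(0.64, [79.3, -45.5, 29.4])]
```

Request:
move_arm(deltas=[[[0,0,0],[1.5,0,0],0],[[0,0,0],[0,0,-2],0],[[0,0,0],[0,0,-2],0],[[0,0,0],[0,0,-3],0],[[0,0,0],[-2.7,1.2,0],0.5],[[0,0,0],[-2.7,1.2,0],0.5],[[0,0,0],[-2.7,1.2,0],0.5],[[0,0,0],[-2.7,1.2,0],0.5],[[0,0,0],[0,0,0],0.5]])

```text
time_s: 6.6
tcp_pos: [0.43, 0.1184, 0.1684]
orientation: [151.9, 0.1, 55.1]
wrist_force: [0.1, 0.5, -0.1]
width: 0.5
```

Run:
```python
from h import *
import cv2
st()
for c in("wrist","top","scene"):
  im=vision.camera(c)
  if c=="wrist": cv2.imwrite("pics/w4.png",im[:,:,::-1])
  for n in ("lever_grip","selector_grip","lever_pivot"): print(c,n,[(round(float(d["p"]),2),pf(d["centre"]).tolist()) for d in spot_point(c,n)[:2]])
```

```text
6.6 lun [ -0.3   0.5 118. ] J [ 31.4   1.1 -34.8  42.1 -25.6  63.5] F [ 0.1  0.5 -0.1] w 0.5
wrist lever_grip [(0.81, [76.3, -43.6, 30.4])]
wrist selector_grip [(0.62, [-2.1, 0.8, 38.8])]
wrist lever_pivot [(0.74, [-190.4, 38.3, -95.8]), (0.64, [79.7, 4.1, 25.3])]
top lever_grip [(0.71, [80.6, -43.1, 25.1])]
top selector_grip [(0.5, [-3.6, -0.6, 33.3])]
top lever_pivot [(0.66, [0.9, 1.2, -0.1]), (0.59, [78.8, 3.9, 30.1])]
scene lever_grip [(0.49, [79.9, -44.7, 27.2])]
scene selector_grip [(0.7, [0.7, 2.5, 36.7])]
scene lever_pivot [(0.84, [77.1, -0.0, 30.3])]
```

View pics/w4.png

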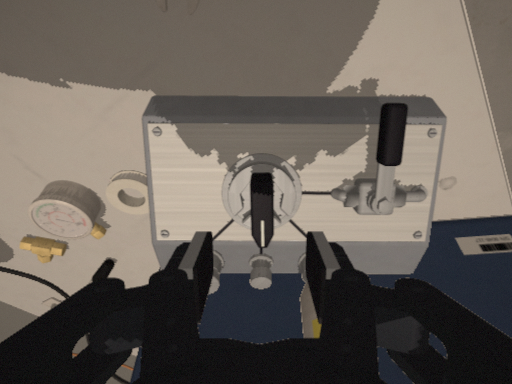

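Request:
move_arm(deltas=[[[0,0,0],[0,0,2],0.5],[[0,0,0],[0,0,2],0.5],[[0,0,0],[0,0,1.5],0.5],[[0,0,0],[0,0,1],0.5],[[0,0,0],[0,0,0.9],0.5],[[0,0,0],[0,0,0],0.5],[[0,0,0],[0,0,0],0.3],[[0,0,0],[0,0,0],0.2],[[0,0,0],[0,0,0],0],[[0,0,0],[0,0,0],0],[[0,0,0],[0,0,0],0],[[0,0,0],[0,0,0],0]])

```text
time_s: 8.4
tcp_pos: [0.4596, 0.1001, 0.1037]
orientation: [151.8, 0.2, 55.2]
wrist_force: [-9.4, -6.5, 8.9]
width: 0.154
```

Run:
```python
from h import *
st()
for c in("top","scene"):
  vision.camera(c)
  for n in ("lever_grip","selector_grip"): print(c,n,[(round(float(d["p"]),2),pf(d["centre"]).tolist()) for d in spot_point(c,n)[:2]])
```

```text
8.4 lun [ 1.5  0.7 44.5] J [ 26.9   7.1 -40.1  28.7 -24.7  58.6] F [-9.4 -6.5  8.9] w 0.154
top lever_grip [(0.45, [79.5, -46.8, 26.9]), (0.41, [50.2, 102.4, 69.4])]
top selector_grip [(0.55, [-2.8, -2.0, 34.8])]
scene lever_grip [(0.53, [79.7, -44.3, 28.7])]
scene selector_grip [(0.48, [-4.3, -0.9, 33.7])]
```

Request:
move_arm(deltas=[[[0,0,0],[-0.1,0,0],0],[[0,0,0],[0,0,-0.3],0],[[0,0,0],[0,0,-0.3],0],[[0,0,0],[0,0,-0.3],0],[[0,0,0],[0,0,-0.2],0],[[0,0,0],[0,0,0],0]])

```text
time_s: 9.3
tcp_pos: [0.4554, 0.1028, 0.113]
orientation: [151.9, 0.1, 55.2]
wrist_force: [2.0, -6.3, -8.0]
width: 0.153
```

Run:
```python
from h import *
st(); s=r.sense(); print(tool().inv().apply(s["wrist_force"]))
```

```text
9.3 lun [ 1.3  0.7 55.1] J [ 27.5   6.1 -39.4  30.6 -24.7  59.2] F [ 2.  -6.3 -8. ] w 0.153
[-4.06705248  0.85189474  9.56585728]
```

Request:
move_arm(deltas=[[[0,0,-5],[0,0,0],0],[[0,0,-5],[0,0,0],0],[[0,0,-5],[0,0,0],0],[[0,0,-5],[0,0,0],0],[[0,0,-5],[0,0,0],0],[[0,0,-5],[0,0,0],0],[[0,0,-5],[0,0,0],0],[[0,0,-5],[0,0,0],0],[[0,0,-5],[0,0,0],0],[[0,0,0],[0,0,0],0]])

```text
time_s: 10.3
tcp_pos: [0.4554, 0.1031, 0.1127]
orientation: [159.5, 19.6, 96.8]
wrist_force: [2.1, -5.5, -8.1]
width: 0.15
```

Run:
```python
from h import *
st(); togo(0,0,44,45)
s=r.sense(); print(tool(45).inv().apply(s["wrist_force"]),s["torque"])
```

```text
10.3 lun [ 1.5  0.4 54.9] J [ 27.5   6.1 -39.4  30.6 -24.7  14.1] F [ 2.1 -5.5 -8.1] w 0.15
rotvec [-0.06  0.19  0.08] shift now [-0.07 -0.14  1.09] shift target axes [-0.08 -0.14  1.09]
[-2.65405688 -2.02322491  9.42265627] [-0.11291587  0.56309628 -0.16987593]
```

Request:
move_arm(deltas=[[[0,0,0],[0,0,0.3],0],[[0,0,0],[0,0,0.3],0],[[0,0,0],[0,0,0.3],0],[[0,0,0],[0,0,0.1],0],[[0,0,0],[0,0,0],0]])

```text
time_s: 10.8
tcp_pos: [0.4594, 0.1005, 0.1038]
orientation: [159.4, 19.5, 96.7]
wrist_force: [-0.2, -4.8, -5.3]
width: 0.15
```

Run:
```python
from h import *
st()
s=r.sense(); print(tool(45).inv().apply(s["wrist_force"]),s["torque"])
```

```text
10.8 lun [ 1.6  0.5 44.8] J [ 26.9   7.1 -40.1  28.7 -24.5  13.6] F [-0.2 -4.8 -5.3] w 0.15
[-2.73209786 -3.06702755  5.87914022] [-0.45426861  0.83746366 -0.41281003]
```

Request:
move_arm(deltas=[[[0,0,0],[0,0,0],0.3],[[0,0,0],[0,0,0],0.5],[[0,0,0],[0,0,0],0.5],[[0,0,0],[0,0,0],0.5],[[0,0,0],[0,0,-1],0.5],[[0,0,0],[0,0,-2],0.5],[[0,0,0],[0,0,-3],0.5],[[0,0,0],[0,0,-3],0.5],[[0,0,0],[0,0,0],0.5]])

```text
time_s: 11.7
tcp_pos: [0.4261, 0.1269, 0.1868]
orientation: [159.0, 19.3, 96.6]
wrist_force: [0.4, 0.2, -0.0]
width: 0.503
```

Run:
```python
from h import *
import cv2
st()
for c in("wrist","top","scene"):
  im=vision.camera(c)
  if c=="wrist": cv2.imwrite("pics/w5.png",im[:,:,::-1])
  for n in ("lever_grip","selector_grip","cylinder_centre"): print(c,n,[(round(float(d["p"]),2),pf(d["centre"]).tolist()) for d in spot_point(c,n)[:2]])
```

```text
11.7 lun [  4.5   2.  138. ] J [ 32.8  -0.1 -32.9  45.3 -25.8  19.8] F [ 0.4  0.2 -0. ] w 0.503
wrist lever_grip [(0.82, [80.1, -44.6, 28.9])]
wrist selector_grip [(0.81, [0.5, 2.2, 38.9])]
wrist cylinder_centre [(0.75, [2.9, -29.8, -52.9])]
top lever_grip [(0.78, [80.6, -45.6, 27.6])]
top selector_grip [(0.5, [-3.2, 0.2, 35.3])]
top cylinder_centre [(0.95, [49.8, 106.7, 67.7])]
scene lever_grip [(0.54, [77.4, -44.8, 28.7])]
scene selector_grip [(0.65, [-1.0, -1.4, 36.9])]
scene cylinder_centre [(0.76, [48.4, 104.3, 68.5]), (0.34, [-2.6, 1.6, 37.1])]
```

View pics/w5.png

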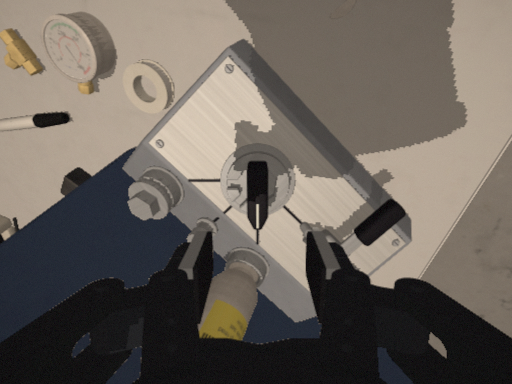

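Request:
move_arm(deltas=[[[0,0,5],[0,0,0],0],[[0,0,5],[0,0,0],0],[[0,0,5],[0,0,0],0],[[0,0,5],[0,0,0],0],[[0,0,5],[0,0,0],0],[[0,0,5],[0,0,0],0],[[0,0,5],[0,0,0],0],[[0,0,5],[0,0,0],0],[[0,0,5],[0,0,0],0],[[0,0,0],[2.3,-2.5,1.4],0],[[0,0,0],[2.4,-2.5,1.4],0],[[0,0,0],[0,0,0],0]])

```text
time_s: 13.5
tcp_pos: [0.4263, 0.1833, 0.1328]
orientation: [152.0, 0.1, 55.3]
wrist_force: [-0.1, -0.4, 0.4]
width: 0.002
```

Run:
```python
from h import *
st(); togo(52,-48,47)
```

```text
13.5 lun [ 51.  -51.5 105.3] J [ 39.4   7.5 -33.5  40.8 -26.9  72. ] F [-0.1 -0.4  0.4] w 0.002
rotvec [0.02 0.15 0.03] shift now [0.12 0.35 5.83] shift target axes [0.1  0.35 5.83]
```

Request:
move_arm(deltas=[[[0,0,0],[0,0.3,2],0],[[0,0,0],[0,0,2],0],[[0,0,0],[0,0,1.8],0],[[0,0,0],[0,0,0],0],[[0,0,0],[1,0,0],0],[[0,0,0],[0.6,-0.2,0],0],[[0,0,0],[0.5,-0.2,0],0],[[0,0,0],[0.6,0,0],0],[[0,0,0],[0.6,0,0],0],[[0,0,0],[0.7,0.1,0],0],[[0,0,0],[0.6,0.2,0],0],[[0,0,0],[0,0,0],0]])

```text
time_s: 14.7
tcp_pos: [0.4777, 0.2037, 0.0852]
orientation: [151.9, -0.1, 55.3]
wrist_force: [-0.1, -0.8, 0.4]
width: -0.006
```

Run:
```python
from h import *
st()
vision.camera("wrist")
for n in ("lever_grip","selector_grip"): print(n,[(round(float(d["p"]),2),pf(d["centre"]).tolist()) for d in spot_point("wrist",n)[:2]])
```

```text
14.7 lun [ 96.9 -46.7  48.9] J [ 37.3  15.3 -31.8  33.4 -26.6  69.8] F [-0.1 -0.8  0.4] w -0.006
lever_grip [(0.86, [109.2, -33.1, 29.7])]
selector_grip []
```

Request:
move_arm(deltas=[[[0,0,0],[0.7,0.2,0],0],[[0,0,0],[0.7,0.2,0],0],[[0,0,0],[0.5,0.5,0],0],[[0,0,0],[0.5,0.6,0],0],[[0,0,0],[0.4,0.7,0],0],[[0,0,0],[0.3,0.7,0],0],[[0,0,0],[0,0,0],0]])

```text
time_s: 15.55
tcp_pos: [0.5169, 0.2139, 0.0995]
orientation: [151.8, -0.1, 55.2]
wrist_force: [-0.1, -0.1, -0.4]
width: 0.004
```

Run:
```python
from h import *
st(); s=r.sense(); print(tool().inv().apply(s["wrist_force"]))
vision.camera("wrist")
for n in ("lever_grip","lever_pivot"): print(n,[(round(float(d["p"]),2),pf(d["centre"]).tolist()) for d in spot_point("wrist",n)[:2]])
```

```text
15.55 lun [127.6 -16.5  49. ] J [ 35.5  17.3 -26.2  36.2 -26.3  67.9] F [-0.1 -0.1 -0.4] w 0.004
[-0.1442409  -0.2113171   0.36492394]
lever_grip []
lever_pivot [(0.62, [78.7, 2.3, 26.8])]
```

Request:
move_arm(deltas=[[[0,0,0],[0,0.2,0],0],[[0,0,0],[0,0.2,0],0],[[0,0,0],[0,0,0],0]])

```text
time_s: 16.0
tcp_pos: [0.5169, 0.2126, 0.0998]
orientation: [152.1, 0.0, 55.4]
wrist_force: [-8.7, 7.1, -2.2]
width: 0.002
```

Run:
```python
from h import *
import cv2
st(); s=r.sense(); print(tool().inv().apply(s["wrist_force"]))
im=vision.camera("wrist");cv2.imwrite("pics/w6.png",im[:,:,::-1])
```

```text
16.0 lun [126.5 -15.8  48.9] J [ 35.3  17.2 -26.2  36.4 -26.   67.5] F [-8.7  7.1 -2.2] w 0.002
[  0.92655704 -10.93981393  -3.32010511]
```

View pics/w6.png

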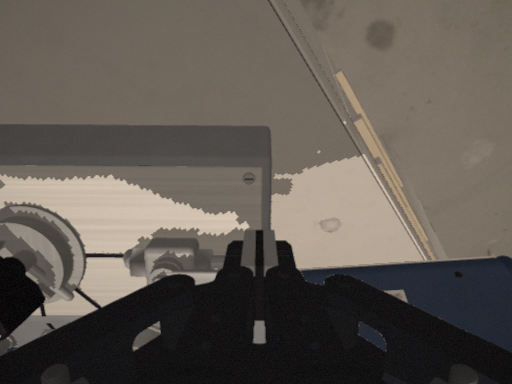

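Request:
move_arm(deltas=[[[0,0,0],[0,-1.2,0],0],[[0,0,0],[0,-1,0],0],[[0,0,0],[0,0,-2],0],[[0,0,0],[0,0,-3],0],[[0,0,0],[0,-2,-4],0],[[0,0,0],[0,-2,-4],0],[[0,0,0],[-1,-2,-3],0],[[0,0,0],[0,0,0],0]])

```text
time_s: 16.85
tcp_pos: [0.3892, 0.2897, 0.2051]
orientation: [151.9, -0.2, 55.4]
wrist_force: [0.8, 0.1, -0.6]
width: 0.003
```

Run:
```python
from h import *
import cv2
st()
ims={}
for c in("wrist","top","scene"):
  ims[c]=vision.camera(c)
  for n in ("lever_grip","lever_pivot","selector_grip","cylinder_centre","plug_centre"): print(c,n,[(round(float(d["p"]),2),pf(d["centre"]).tolist()) for d in spot_point(c,n)[:1]])
f=lambda i,x,y,w,h:cv2.resize(i[y:y+h,x:x+w],(400,300),interpolation=cv2.INTER_CUBIC)
cv2.imwrite("pics/w7.png",np.hstack([f(ims["wrist"],0,0,512,384),f(ims["top"],130,110,160,120)])[:,:,::-1])
```

```text
16.85 lun [117.5 -97.8 211.8] J [ 52.7   9.5 -18.7  60.2 -28.1  86.9] F [ 0.8  0.1 -0.6] w 0.003
wrist lever_grip []
wrist lever_pivot [(0.85, [81.4, -0.1, 24.0])]
wrist selector_grip [(0.79, [1.3, -1.0, 40.4])]
wrist cylinder_centre []
wrist plug_centre []
top lever_grip [(0.69, [124.6, 0.5, 26.3])]
top lever_pivot [(0.78, [78.5, 4.1, 28.7])]
top selector_grip [(0.73, [-2.0, 2.9, 33.7])]
top cylinder_centre [(0.66, [51.5, 103.9, 68.9])]
top plug_centre [(0.52, [-49.4, 66.4, 6.8])]
scene lever_grip [(0.39, [123.1, 0.2, 26.6])]
scene lever_pivot [(0.91, [78.5, 0.5, 28.9])]
scene selector_grip [(0.61, [-1.1, 0.5, 36.1])]
scene cylinder_centre [(0.59, [47.4, 103.5, 66.5])]
scene plug_centre [(0.71, [-49.9, 68.1, 5.5])]
```

View pics/w7.png

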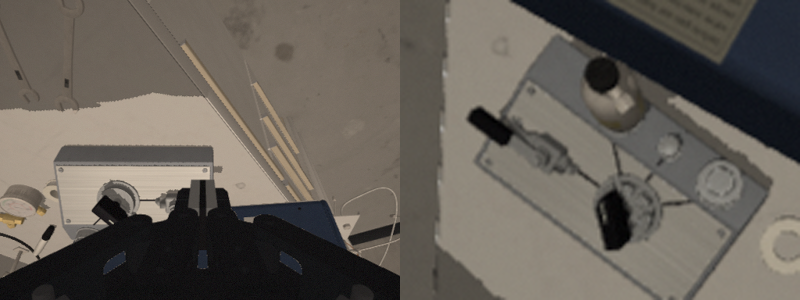

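```bash
python3 -c "
from plant import ticket; print(ticket.finish_job())"
```

```text
the job is handed in; nothing more can be done
None
```

The selector is changed over to the sample cylinder in the left dock, and the job is handed in at about 17 s of the 51 s allowed; no verdict was reported.

- **Outlet shut:** I pushed the lever down the slope until it met its stop at about 11 N. The networks then placed its grip at about 80 mm left and 45 mm down the slope, which is straight down.
- **Selector:** I gripped the bar, pulled it about 10.6 mm, turned it 45° anticlockwise and lowered it to within about 0.3 mm of its earlier height before releasing it. The wrist picture shows the nose pointing at the cylinder's dock. The last grip height estimates were 34–40 mm, against 37 mm at home.
- **Outlet open:** I pushed the lever to its open stop, again at about 11 N. Its grip then measured about 124 mm left and 0.5 mm up the slope, in line with its tube.
- **Last look:** The cylinder stood upright in the left dock and the plug was in the right one. I did not measure the loose items again. The arm had backed off about 20 cm from the panel with no contact force.

Two readings fell short:
- **Network misses:** in the last wrist view the networks missed the lever grip, the cylinder and the plug. I relied on the scene and top views for those, and they agreed.
- **Selector pull:** the remaining pull was judged from arm height, spring force and camera points to a few millimetres, not read directly.

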